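# Seat the sound clamp housing on the presence switch

## Robot

A 7-joint arm with a two-finger parallel gripper is mounted at the origin on the work surface. World frame = base frame: x ahead of the robot, y to its left, z up, the work surface at z = 0. Lengths are in m, angles in rad, forces in N, time in s.
With the tool pointing down it reaches from about 0.425 to 0.875 m from the base axis. Payload 8.4 kg.
Tool frame: the origin (TCP) lies at the very end of the fingers, on their centre line; the grasp point (between the pads) lies behind it (grasp_offset is the z of the grasp point in the tool frame, in m); z points along the fingers, y is the direction in which the jaws open and shut (so a half turn about z gives the same grasp; the last joint's range is limited). The gripper opens to 85 mm and grips with 20 to 120 N. Pads are 22 mm wide; open, the fingers measure 114 mm over their backs; the gripper's body (76 mm by 85 mm) begins 54 mm behind the grasp point. The pads swing forward as they close: fully open they stand 13 mm farther back than shut.
Start: joints at [-1.332, 0.333, 0.04, 1.465, -0.013, 1.343, -0.059], TCP at [0.215, 0.613, 0.231] pointing down, gripper open.
Joint ranges: [-2.58, 2.58], [-0.38, 2.09], [-1.3, 1.39], [0.25, 2.4], [-1.5, 4.64], [0.08, 2.09], [-2.65, 2.65]. Speed limits (rad/s): [2.22, 2.22, 2.79, 2.79, 3.14, 3.14, 3.14].

## Interface

Orientations are given as a rotation vector (axis times angle).
In Python, from plant import * gives the robot as it stands.
- The arm moves only by the tool arm_command, never from a script. Its argument "steps" is one flat list of numbers, 6 for each row, row after row: the shift along the tool's x, y, z in m, then the turn, a rotation vector about the tool's x, y, z in rad. A call has exactly 5 rows; each row is the pose to reach, as a shift and turn from the pose measured when the call began, along the tool's axes at that moment; what a row does not reach only later rows make up. A row lasts 1/8 s, in which the tool goes at most 62.5 mm and 10.7 degrees, less where a joint would pass 70% of its speed; a pose out of reach is approached as far as the arm can. A call with a gripper value outside its range is refused whole. "claw" is the finger opening in m, from 0 to 0.0854, set as the call begins (left out, the last holds). The fingers move at their own pace and stop on an object; "grip_force" is the grip in N (left out, the last holds). Time passes only in rows, so rows that repeat a pose let the fingers close, or fill a call up. It gives the time, the measured TCP pose, the force and the opening at its end, in the units of the state.
- get_obs(): the state, without advancing time (a new reading comes with each control period).
- read_camera(name): name is "scene" or "top" or "wrist"; returns the picture (480x640x3 uint8, blue, green, red); there is no depth.
- get_calibration(name): a dict with "fovy" (degrees; the focal length in pixels is half the picture's height over the tangent of half this angle, whatever the lens; pixels are square), "cx", "cy" (the principal point, pixels), "k1" (the pictures are not rectified: a ray, as slopes to the right and down, at radius r is drawn at 1 + k1 r^2 times it, then the intrinsics apply), "R" (3x3) and "t" (3): a world point X has camera coordinates R X + t. Camera axes: x right, y down, z forward; pixel columns grow to the right and rows downward; lengths in m; the calibration is good to about 2 mm. A picture is of the moment at which its call begins: read the wrist's pose just before it. get_calibration takes no time and is no camera call; for the wrist camera it gives the pose at the moment of the call.
- sign_off(): hands the job in, once; it reports no verdict.
The state is a dict: "time_s": time; "joints": joint angles; "qd": joint speeds; "effort": joint torques, N m; "tool_pos": TCP position; "tcp_rot": TCP orientation; "wrist_force": force on the tool from outside, world axes, zero at the start; "wrist_torque": the same for the moment, N m; "gripper_width": finger opening in m.
Only numpy, scipy, OpenCV 4.12 (cv2) and the standard library are available. Lean on these libraries where they do the work, as an engineer would, in place of code of your own. Each camera call takes 0.05 s, during which the arm holds its last target.

## Task

Put the sound beige clamp housing, not the cracked one, upright and flat in the blue-rimmed pocket of the grey test nest, lined up with the pocket, so that its end holds the hinged switch lever fully down, then let go of it. Set it down rather than dropping it, and leave the cracked housing where it stands.

Things in the scene. Friction and masses are not known exactly. Their poses are not given: they have to be found in the camera images.
- housing_center (a point): Centre (half-way up) of the sound beige clamp housing: a loose block standing on the counter, 84 mm long (its x), 44 mm wide (its y), 60 mm high (its z), about 0.25 kg, flat sides, a darker strip and round steel plug on top. Grip it across its 44 mm width. Either way round (half turn) is equally good.
- cracked_center (a point): Centre (half-way up) of the cracked clamp housing, the same colour and size, loose, axes alike; told by black zigzag cracks on its top and sides and one missing top corner. To be left alone.
- nest_pocket (a point): Centre of the pocket floor of the grey test nest (184 x 100 mm, bolted down); floor 20 mm above the counter. Pocket 108 (x) x 68 (y) mm inside, blue rim 6 mm high, 10 mm thick. x points along the pocket to the black switch (36 x 30 mm, from 70 mm out, top 30 mm above the floor), z up. The housing's length goes along x. An 18 mm slot in the floor takes the lever.
- lever (a joint): Steel switch lever with orange roller, 12 mm wide, on the pocket's middle line, hinged 62 mm from its centre at the switch end, reaching 46 mm inward. 0 = free, tip about 20 mm above the pocket floor; about 0.4 rad = level with the floor, as a housing standing flat anywhere in the pocket holds it. A light spring (0.5 N at the tip) raises it.
Not all that is in view belongs to the job. Of the things shaped like the part that bears nest_pocket, the grey one is meant.

How it is judged:
By the outcome, as a careful person would: the job done as asked, in the order asked, and still so for the second after the job is handed in, with the robot touching nothing.
It also fails if it takes over 35 s, if anything falls off the work surface, if the arm or the gripper's body presses on something with over 40 N, if the wrist force passes 120 N, or if a joint passes its speed limit or range.

## Working session

There is one attempt and no reset: what is moved stays moved. The work goes in short steps, Python scripts to look and compute and a tool call to move; the robot and the scene stay as the last step left them, time stands still between calls to the robot, and variables do not carry over. Pictures are saved under pics/ and viewed, and the job is handed in when it is done.

Besides the shell and the picture viewer there is one more tool, called after "Call:" as name(argument=value, ...) on one line, values as JSON. arm_command: Moves the arm, as the interface text tells. Its arguments: {"type":"object","properties":{"steps":{"type":"array"},"claw":{"type":"number"},"grip_force":{"type":"number"}},"required":["steps"]}

```bash
mkdir -p pics; ls; python3 - <<'E'
from plant import *
import cv2
o=get_obs();print(o)
for n in("scene","top","wrist"):
    c=get_calibration(n);print(n,c)
    cv2.imwrite(f"pics/{n}0.png",read_camera(n))
E
```

```text
pics
{'time_s': 0.0, 'joints': array([-1.33220869,  0.33392454,  0.03987986,  1.46627027, -0.01340663,
        1.34330379, -0.05849959]), 'qd': array([-1.39336754e-03, -6.48815481e-04, -7.54064239e-04,  5.78740456e-04,
        6.14803229e-04,  1.71445837e-03,  9.68084683e-05]), 'effort': array([ 3.01220962e-04, -6.58541036e+01,  1.36586845e+00, -4.05571961e+01,
        1.67846284e-02,  1.21502471e-02, -9.76963044e-07]), 'tool_pos': array([0.21528723, 0.6128268 , 0.23041303]), 'tcp_rot': array([-5.28085201e-01, -3.09671764e+00,  2.56196968e-03]), 'wrist_force': array([-0.18772506,  0.32493973, -0.99171739]), 'wrist_torque': array([0.00320385, 0.02256994, 0.03520073]), 'gripper_width': 0.08596640179672514}
scene {'fovy': 47.91442577522577, 'cx': 324.3090540151476, 'cy': 240.30606361144353, 'k1': -0.020434514345590328, 'R': array([[-0.08039137,  0.99658025, -0.01910569],
       [ 0.7120281 ,  0.04400269, -0.70077082],
       [-0.69753366, -0.06993972, -0.71313058]]), 't': array([ 0.04364142, -0.28664603,  1.38864391])}
top {'fovy': 51.35028410688694, 'cx': 315.15786197516553, 'cy': 241.83434274486495, 'k1': 0.014263503694136424, 'R': array([[ 0.10183079, -0.99479006,  0.00481881],
       [-0.96852818, -0.10024611, -0.22782424],
       [ 0.22712035,  0.01853237, -0.97369035]]), 't': array([-0.03404936,  0.44667424,  0.76936878])}
wrist {'fovy': 59.56074613616349, 'cx': 312.373850069107, 'cy': 247.21989299042005, 'k1': -0.09652164735480966, 'R': array([[ 0.33094881,  0.94364711, -0.00173628],
       [ 0.89752578, -0.31420422,  0.30939164],
       [ 0.29141098, -0.10395115, -0.95093312]]), 't': array([-0.64908791, -0.0415638 ,  0.38032643])}
```

View pics/scene0.png

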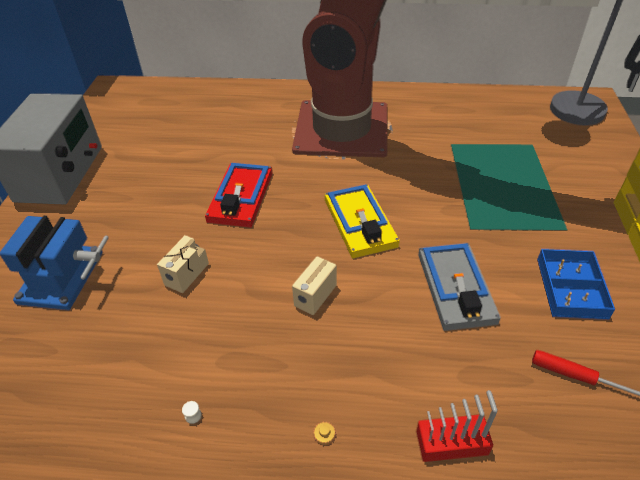

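View pics/top0.png

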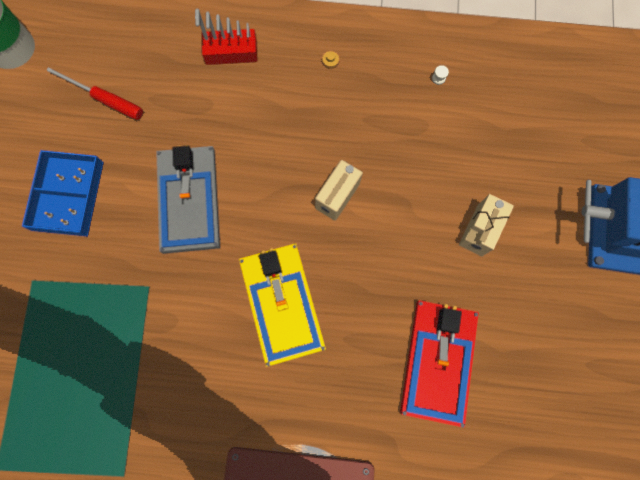

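View pics/wrist0.png

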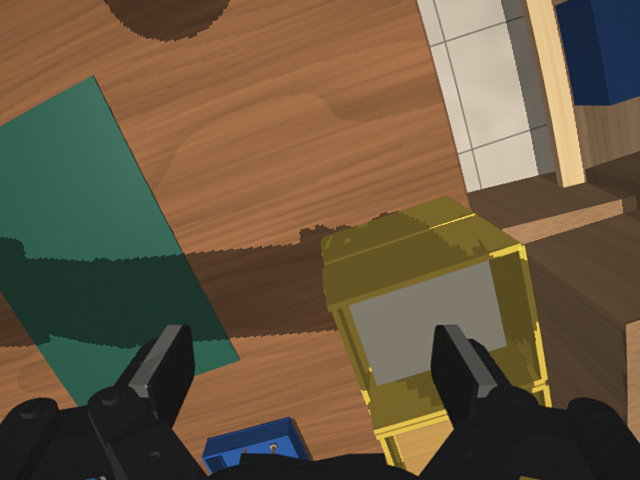

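The top view shows these candidates:
- **Housings:** the plain beige one is at (338,190) with no cracks. The other, at (487,223), has black zigzags, so it is the cracked one.
- **Nests:** grey is at (188,200), yellow at (282,305) and red at (440,362). The blue parts tray at (63,195) is not a nest.

I choose the beige one at (338,190) and the grey nest. Next I'll check close crops and measure.

```bash
cat > h.py <<'E'
import numpy as np, cv2
from scipy.spatial.transform import Rotation as Ro
def K(c):
    f=240/np.tan(np.radians(c['fovy'])/2); return f
def ray(c,uv):
    f=K(c); d=(np.atleast_2d(uv).astype(float)-[c['cx'],c['cy']])/f
    s=d.copy()
    for _ in range(20): s=d/(1+c['k1']*(s**2).sum(1,keepdims=True))
    D=np.c_[s,np.ones(len(s))]@c['R']     # R^T d
    return -c['R'].T@c['t'], D
def toz(c,uv,z):
    o,D=ray(c,uv); return o+D*((z-o[2])/D[:,2])[:,None]
def proj(c,X):
    p=np.atleast_2d(X)@c['R'].T+c['t']; s=p[:,:2]/p[:,2:]
    return s*(1+c['k1']*(s**2).sum(1,keepdims=True))*K(c)+[c['cx'],c['cy']]
def beige(im):
    h=cv2.cvtColor(im,cv2.COLOR_BGR2HSV); return cv2.inRange(h,(15,40,120),(32,140,255))
def blue(im):
    h=cv2.cvtColor(im,cv2.COLOR_BGR2HSV); return cv2.inRange(h,(100,120,60),(125,255,255))
E
python3 - <<'E'
import cv2,numpy as np
t=cv2.imread('pics/top0.png');s=cv2.imread('pics/scene0.png')
z=lambda im,x,y,w,h,k:cv2.resize(im[y:y+h,x:x+w],None,fx=k,fy=k,interpolation=cv2.INTER_CUBIC)
a=np.hstack([z(t,298,145,80,80,5),z(t,138,140,100,125,4)[:400]])
b=np.hstack([z(s,275,245,80,80,5),z(s,410,230,100,100,4)])
cv2.imwrite('pics/crop.png',cv2.resize(np.vstack([a,b]),(600,600)))
E
```

```text
(no output)
```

View pics/crop.png

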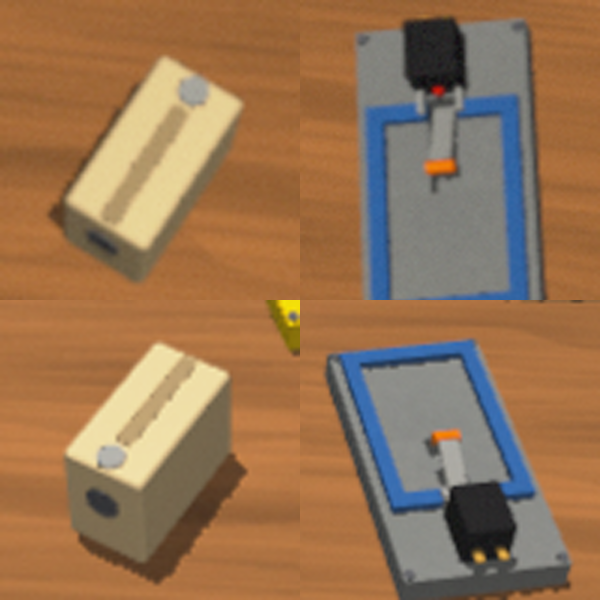

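The crops confirm the choice: the chosen housing has no cracks and all its corners, and the nest is the grey one with its switch at the far end. Now I'll measure both.

```bash
python3 - <<'E'
from plant import *
from h import *
def top_face(name,box):
    im=cv2.imread(f'pics/{name}0.png');c=get_calibration(name)
    x,y,w,h=box
    hv=cv2.cvtColor(im,cv2.COLOR_BGR2HSV)
    r=hv[y:y+h,x:x+w]
    m=beige(im)
    sub=m[y:y+h,x:x+w]; v=r[...,2]
    th,_=cv2.threshold(v[sub>0].reshape(-1,1),0,255,cv2.THRESH_OTSU)
    print(name,'otsu',th)
    mm=np.zeros_like(m); mm[y:y+h,x:x+w]=((sub>0)&(v>th)).astype(np.uint8)*255
    mm=cv2.morphologyEx(mm,cv2.MORPH_OPEN,np.ones((3,3)))
    cs,_=cv2.findContours(mm,cv2.RETR_EXTERNAL,cv2.CHAIN_APPROX_NONE); k=max(cs,key=cv2.contourArea)
    P=toz(c,k[:,0,:],.06)[:,:2].astype(np.float32)
    (cx,cy),(a,b),ang=cv2.minAreaRect(P*1000)
    if a<b: ang+=90;a,b=b,a
    print('housing',cx,cy,a,b,ang)
top_face('top',(298,145,80,80)); top_face('scene',(275,245,80,80))
for name,box in(('top',(138,135,100,130)),('scene',(410,235,100,100))):
    im=cv2.imread(f'pics/{name}0.png');c=get_calibration(name);x,y,w,h=box
    m=np.zeros((480,640),np.uint8);m[y:y+h,x:x+w]=blue(im)[y:y+h,x:x+w]
    cs,_=cv2.findContours(m,cv2.RETR_EXTERNAL,cv2.CHAIN_APPROX_NONE); k=max(cs,key=cv2.contourArea)
    P=toz(c,k[:,0,:],.026)[:,:2].astype(np.float32)
    (cx,cy),(a,b),ang=cv2.minAreaRect(P*1000)
    if a<b: ang+=90;a,b=b,a
    print(name,'rim outer (128x88)',cx,cy,a,b,ang)
E
```

```text
top otsu 189.0
housing 542.1967163085938 -27.538082122802734 82.2773208618164 19.724529266357422 152.86330795288086
scene otsu 178.0
housing 548.2223510742188 -16.822708129882812 84.9072265625 43.66693878173828 153.0983009338379
top rim outer (128x88) 489.84820556640625 238.828857421875 127.72305297851562 87.49121856689453 11.462894439697266
scene rim outer (128x88) 492.2816162109375 240.2301788330078 130.68429565429688 88.79087829589844 11.340580940246582
```

```bash
cat >> h.py <<'E'
def plan(obs,pos,yaw_deg,n=5):
    """target tool pointing down, tool x at world yaw; prints shift & turn in current tool frame"""
    R0=Ro.from_rotvec(obs['tcp_rot']); y=np.radians(yaw_deg)
    x=np.array([np.cos(y),np.sin(y),0]); z=np.array([0,0,-1.]); Rt=Ro.from_matrix(np.c_[x,np.cross(z,x),z])
    d=R0.inv().apply(np.array(pos)-obs['tool_pos']); w=(R0.inv()*Rt).as_rotvec()
    print('shift',d.round(4),'turn',w.round(4),'deg',np.degrees(np.linalg.norm(w)).round(1),'rows by dist',(np.linalg.norm(d)/.0625).round(2))
E
python3 - <<'E'
from plant import *
import plant
from h import *
print([ (k,getattr(plant,k)) for k in dir(plant) if 'grasp' in k.lower()], [k for k in dir(plant) if not k.startswith('_')])
o=get_obs();plan(o,[.52,-.017,.22],153)
c=get_calibration('wrist');R=Ro.from_rotvec(o['tcp_rot'])
print('cam in tool',R.inv().apply(-c['R'].T@c['t']-o['tool_pos']),R.inv().apply(c['R'][2]))
E
```

```text
[('grasp_offset', -0.0187)] ['PlanningError', 'get_calibration', 'get_obs', 'grasp_offset', 'read_camera', 'sign_off']
shift [-0.4962 -0.4933  0.0113] turn [-0.0012  0.0002  0.1334] deg 7.6 rows by dist 11.2
cam in tool [ 7.84700737e-02 -9.28374434e-05 -1.42894872e-01] [-3.09296244e-01 -1.05959371e-04  9.50965731e-01]
```

Call:
arm_command(steps=[-0.044, -0.041, 0.001, 0, 0, 0.013, -0.088, -0.082, 0.002, 0, 0, 0.027, -0.132, -0.123, 0.003, 0, 0, 0.04, -0.176, -0.164, 0.004, 0, 0, 0.053, -0.22, -0.205, 0.005, 0, 0, 0.067], claw=0.085)

```text
time_s: 0.78
tool_pos: [0.3556, 0.3446, 0.2258]
tcp_rot: [-0.632, -3.077, 0.002]
wrist_force: [1.1, 0.8, 0.4]
gripper_width: 0.085
```

```bash
python3 - <<'E'
from plant import *
from h import *
o=get_obs();print(o['time_s'],o['tool_pos']);plan(o,[.548,-.017,.22],153)
E
```

```text
0.775 [0.35558287 0.34461422 0.22578522]
shift [-0.3194 -0.2564  0.0061] turn [-0.0011  0.0001  0.0659] deg 3.8 rows by dist 6.55
```

Call:
arm_command(steps=[-0.046, -0.037, 0.001, 0, 0, 0.01, -0.092, -0.074, 0.002, 0, 0, 0.02, -0.138, -0.111, 0.003, 0, 0, 0.03, -0.184, -0.148, 0.004, 0, 0, 0.04, -0.23, -0.185, 0.005, 0, 0, 0.05])

```text
time_s: 1.4
tool_pos: [0.4945, 0.0821, 0.2211]
tcp_rot: [0.709, 3.06, -0.001]
wrist_force: [1.4, 0.5, -0.1]
gripper_width: 0.0852
```

```bash
python3 - <<'E'
from plant import *
from h import *
o=get_obs();print(o['time_s'],o['tool_pos']);plan(o,[.548,-.017,.22],153)
E
```

```text
1.4 [0.49449583 0.08211634 0.2211139 ]
shift [-0.0916 -0.0655  0.0012] turn [-0.0005  0.0003  0.0158] deg 0.9 rows by dist 1.8
```

Call:
arm_command(steps=[-0.046, -0.033, 0, 0, 0, 0.01, -0.092, -0.0655, 0.001, 0, 0, 0.016, -0.092, -0.0655, 0.001, 0, 0, 0.016, -0.092, -0.0655, 0.001, 0, 0, 0.016, -0.092, -0.0655, 0.001, 0, 0, 0.016])

```text
time_s: 2.02
tool_pos: [0.548, -0.0157, 0.22]
tcp_rot: [-0.73, -3.055, 0.0]
wrist_force: [0.1, 0.2, -0.8]
gripper_width: 0.0853
```

```bash
python3 - <<'E'
from plant import *
from h import *
o=get_obs();print(o['time_s'],o['tool_pos'],o['qd'].round(3))
c=get_calibration('wrist');im=read_camera('wrist');cv2.imwrite('pics/w1.png',im);np.save('w1c.npy',c,allow_pickle=True)
E
```

```text
2.025 [ 0.54795821 -0.01569687  0.22004264] [-0.003 -0.005  0.002 -0.002  0.001 -0.     0.003]
```

View pics/w1.png

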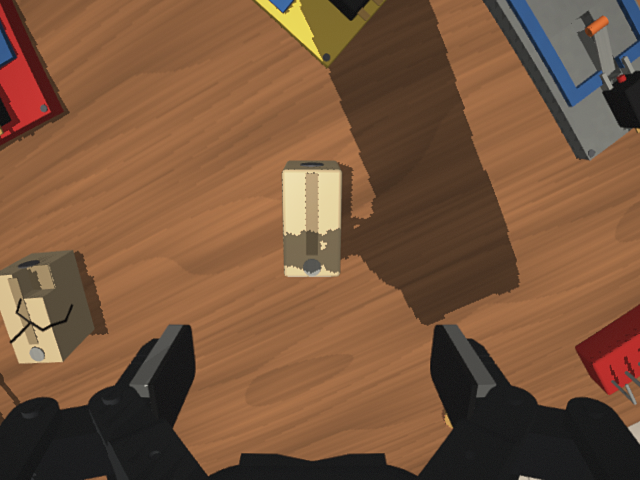

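The wrist view shows the sound housing at (313,222). Its top-face corners are at about (284,169), (341,169), (341,277) and (285,277). The cracked housing is at (45,310), clear of the fingers.

```bash
python3 - <<'E'
from plant import *
from h import *
c=np.load('w1c.npy',allow_pickle=True).item();im=cv2.imread('pics/w1.png')
hv=cv2.cvtColor(im,cv2.COLOR_BGR2HSV);print([hv[y,x].tolist() for x,y in((295,200),(295,250),(312,210),(330,165),(270,220),(360,250))])
m=np.zeros((480,640),np.uint8);m[150:290,275:350]=(hv[150:290,275:350,1]<125)*255
ys,xs=np.nonzero(m)
# edges: left/right columns for rows 180-270, ends
L=[(np.nonzero(m[y])[0].min(),y) for y in range(180,225)]
Rr=[];
for y in range(180,225): Rr.append((342 if 0 else np.nonzero(hv[y,275:350,2]>185)[0].max()+275+1,y))
L=np.array(L,float);Rr=np.array(Rr,float)
for E in(L,Rr):
    W=toz(c,E,.06)[:,:2];vx,vy,x0,y0=cv2.fitLine(W.astype(np.float32),cv2.DIST_HUBER,0,.001,.001).ravel()
    print('edge yaw',np.degrees(np.arctan2(vy,vx))%180,x0,y0)
W=toz(c,[(284,169.5),(341.5,169),(341.5,276.5),(284.8,277)],.06)
print(W.round(4),W.mean(0),np.linalg.norm(W[1]-W[0]),np.linalg.norm(W[2]-W[1]))
o=get_obs()
print('grey rel ')
# top view with filled face
E
```

```text
[[22, 70, 236], [18, 84, 122], [19, 89, 181], [21, 80, 111], [13, 140, 167], [13, 132, 79]]
edge yaw 151.95042 0.5204798 -0.026751159
edge yaw 154.23206 0.54389274 0.009072214
[[ 0.5041 -0.0164  0.06  ]
 [ 0.5225  0.0206  0.06  ]
 [ 0.5974 -0.0154  0.06  ]
 [ 0.5778 -0.0549  0.06  ]] [ 0.55045721 -0.01652762  0.06      ] 0.041334669474219495 0.08307476787825223
grey rel
```

```bash
python3 - <<'E'
from plant import *
from h import *
o=get_obs();print(o['time_s'],o['tool_pos']);plan(o,[.549,-.0167,.022],153.3)
E
```

```text
2.075 [ 0.54796682 -0.01574239  0.22009869]
shift [-0.0014 -0.0004  0.1981] turn [-0.0001 -0.0002 -0.0032] deg 0.2 rows by dist 3.17
```

Call:
arm_command(steps=[-0.001, 0, 0.05, 0, 0, -0.003, -0.001, 0, 0.1, 0, 0, -0.003, -0.001, 0, 0.15, 0, 0, -0.003, -0.001, 0, 0.18, 0, 0, -0.003, -0.001, 0, 0.198, 0, 0, -0.003])

```text
time_s: 2.7
tool_pos: [0.5481, -0.0152, 0.0208]
tcp_rot: [-0.723, -3.055, 0.0]
wrist_force: [1.0, -0.1, -0.6]
gripper_width: 0.0852
```

Call:
arm_command(steps=[0, 0, 0, 0, 0, 0, 0, 0, 0, 0, 0, 0, 0, 0, 0, 0, 0, 0, 0, 0, 0, 0, 0, 0, 0, 0, 0, 0, 0, 0], claw=0.03, grip_force=45)

```text
time_s: 3.32
tool_pos: [0.5491, -0.0151, 0.0222]
tcp_rot: [0.723, 3.057, 0.001]
wrist_force: [-0.7, -0.3, 7.1]
gripper_width: 0.0434
```

```bash
python3 - <<'E'
from plant import *
from h import *
o=get_obs();print(o['time_s'],o['tool_pos'],o['gripper_width'],o['wrist_force'])
cv2.imwrite('pics/w2.png',read_camera('wrist'))
E
```

```text
3.325 [ 0.54909425 -0.01513789  0.02217743] 0.04342790899634722 [-0.72969538 -0.32207795  7.08732553]
```

View pics/w2.png

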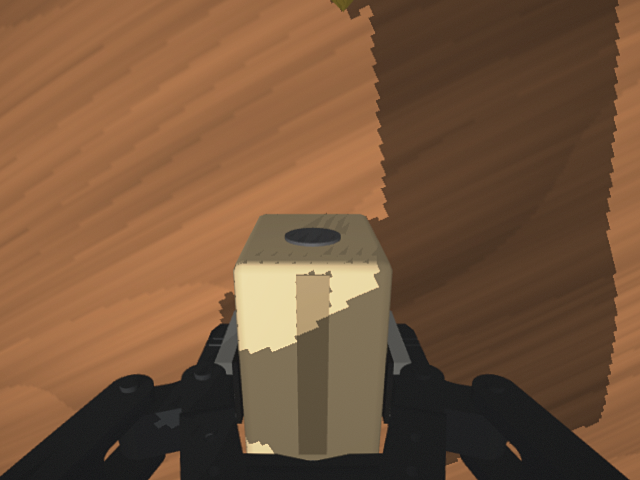

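The grip shows 43.4 mm on the 44 mm housing, square between the pads. Lifting now.

Call:
arm_command(steps=[0, 0, -0.01, 0, 0, 0, 0, 0, -0.04, 0, 0, 0, 0, 0, -0.08, 0, 0, 0, 0, 0, -0.12, 0, 0, 0, 0, 0, -0.12, 0, 0, 0])

```text
time_s: 4.0
tool_pos: [0.551, -0.0153, 0.1458]
tcp_rot: [0.722, 3.052, 0.006]
wrist_force: [0.3, -0.5, -2.7]
gripper_width: 0.0439
```

```bash
python3 - <<'E'
from plant import *
from h import *
o=get_obs();print(o['time_s'],o['tool_pos'],o['gripper_width'],o['wrist_force']);plan(o,[.491,.2395,.14],191.4)
E
```

```text
4.0 [ 0.55101639 -0.01530875  0.14583332] 0.043870132257955705 [ 0.32747517 -0.47911081 -2.74978161]
shift [0.1679 0.2008 0.006 ] turn [ 0.0031  0.0061 -0.6639] deg 38.0 rows by dist 4.19
```

Call:
arm_command(steps=[0.034, 0.04, 0.001, 0.001, 0.001, -0.133, 0.067, 0.08, 0.002, 0.001, 0.002, -0.266, 0.101, 0.12, 0.004, 0.002, 0.004, -0.398, 0.134, 0.161, 0.005, 0.002, 0.005, -0.531, 0.168, 0.201, 0.006, 0.003, 0.006, -0.664])

```text
time_s: 4.62
tool_pos: [0.4899, 0.241, 0.1394]
tcp_rot: [0.319, -3.125, 0.0]
wrist_force: [1.3, -0.4, -3.2]
gripper_width: 0.0436
```

Call:
arm_command(steps=[0, 0, 0, 0, 0, 0, 0, 0, 0, 0, 0, 0, 0, 0, 0, 0, 0, 0, 0, 0, 0, 0, 0, 0, 0, 0, 0, 0, 0, 0])

```text
time_s: 5.25
tool_pos: [0.4901, 0.2404, 0.1394]
tcp_rot: [0.317, -3.125, 0.0]
wrist_force: [0.7, -0.1, -2.7]
gripper_width: 0.0437
```

```bash
python3 - <<'E'
from plant import *
from h import *
o=get_obs();print(o['time_s'],o['tool_pos'],o['gripper_width'],o['wrist_force']);plan(o,[.491,.2395,.08],191.4)
c=get_calibration('wrist');cv2.imwrite('pics/w3.png',read_camera('wrist'));np.save('w3c.npy',c,allow_pickle=True)
cv2.imwrite('pics/top3.png',read_camera('top'));cv2.imwrite('pics/scene3.png',read_camera('scene'))
t=cv2.imread('pics/top3.png')[120:280,90:290];s=cv2.imread('pics/scene3.png')[190:350,380:580]
cv2.imwrite('pics/c3.png',cv2.resize(np.hstack([t,s]),(800,320)))
E
```

```text
5.25 [0.49009741 0.24039713 0.1393983 ] 0.04367294180477287 [ 0.67597048 -0.11274867 -2.73619781]
shift [-0.0007 -0.0011  0.0594] turn [-0.0001 -0.0007  0.0031] deg 0.2 rows by dist 0.95
```

View pics/w3.png

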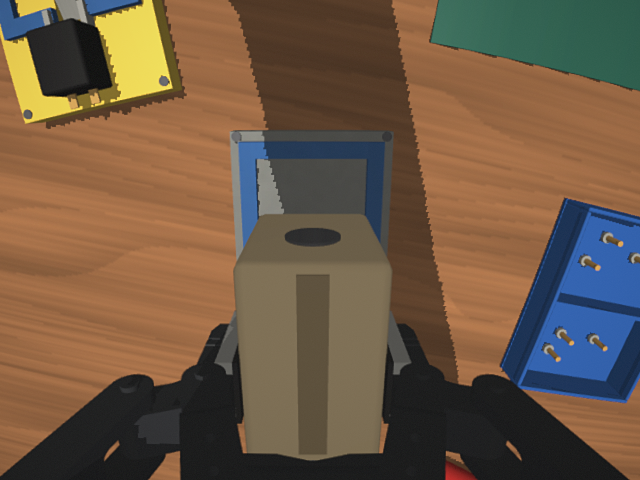

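View pics/c3.png

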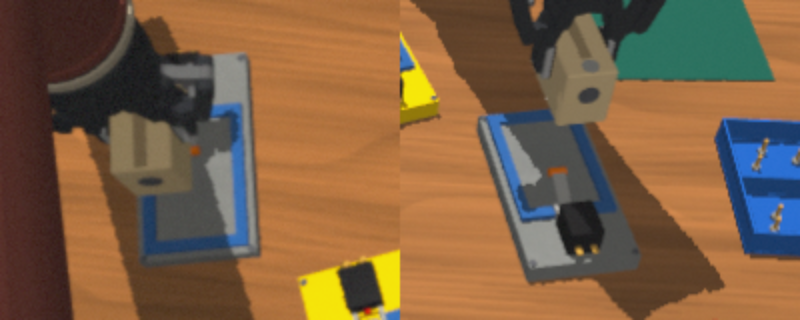

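The wrist view shows the housing hanging straight. The pocket's far end lies beyond it, with nest corners at about (232,132) and (392,132). I'll check the pocket and in-hand offsets from this view.

```bash
python3 - <<'E'
from plant import *
from h import *
c=np.load('w3c.npy',allow_pickle=True).item();im=cv2.imread('pics/w3.png');o=get_obs()
yaw=np.radians(11.4);ux=np.array([np.cos(yaw),np.sin(yaw)]);uy=np.array([-ux[1],ux[0]])
N=np.array([.491,.2395])
m=blue(im);m[:, :225]=0;m[:,400:]=0;m[210:]=0
for y in(150,170,190,205):
    xs=np.nonzero(m[y])[0]; 
    W=toz(c,[(xs.min(),y),(xs.max()+1,y)],.026)[:,:2]-N; print(y,xs.min(),xs.max(),'rim x,y',(W@ux).round(4),(W@uy).round(4))
for x in(260,300,370):
    ys=np.nonzero(m[:,x])[0];W=toz(c,[(x,ys.min())],.026)[:,:2]-N;print('far edge',x,ys.min(),(W@ux).round(4))
W=toz(c,[(235,263),(391,263)],o['tool_pos'][2]+.038)[:,:2]
print('housing far top edge rel tcp',(W-o['tool_pos'][:2])@ux,(W-o['tool_pos'][:2])@uy)
E
```

```text
150 239 383 rim x,y [-0.0575 -0.0578] [-0.0439  0.0434]
170 240 382 rim x,y [-0.0455 -0.0458] [-0.0438  0.0434]
190 241 381 rim x,y [-0.0331 -0.0334] [-0.0438  0.0434]
205 242 380 rim x,y [-0.0237 -0.024 ] [-0.0436  0.0433]
far edge 260 142 [-0.0622]
far edge 300 142 [-0.0622]
far edge 370 142 [-0.0624]
housing far top edge rel tcp [-0.03992656 -0.04008013] [-0.02181417  0.01989107]
```

The pocket agrees to within 2 mm and 0.2°. Next is a slow descent.

Call:
arm_command(steps=[-0.001, -0.001, 0.03, 0, -0.001, 0.003, -0.001, -0.001, 0.055, 0, -0.001, 0.003, -0.001, -0.001, 0.075, 0, -0.001, 0.003, -0.001, -0.001, 0.085, 0, -0.001, 0.003, -0.001, -0.001, 0.09, 0, -0.001, 0.003])

```text
time_s: 6.02
tool_pos: [0.4912, 0.24, 0.0493]
tcp_rot: [-0.314, 3.126, -0.0]
wrist_force: [-1.0, -0.6, -1.3]
gripper_width: 0.0437
```

```bash
python3 - <<'E'
from plant import *
from h import *
o=get_obs();print(o['time_s'],o['tool_pos'],o['gripper_width'],o['wrist_force']);plan(o,[.491,.2395,.0425],191.4)
E
```

```text
6.025 [0.49115392 0.24004017 0.04926792] 0.04365265319849597 [-0.97777362 -0.60522754 -1.27598839]
shift [ 0.0003 -0.0005  0.0068] turn [-0.0002  0.0002  0.001 ] deg 0.1 rows by dist 0.11
```

Call:
arm_command(steps=[0, 0, 0.002, 0, 0, 0, 0, 0, 0.004, 0, 0, 0, 0, 0, 0.005, 0, 0, 0, 0, 0, 0.006, 0, 0, 0, 0, 0, 0.0065, 0, 0, 0])

```text
time_s: 6.65
tool_pos: [0.4912, 0.2401, 0.0428]
tcp_rot: [-0.314, 3.125, -0.0]
wrist_force: [0.8, 0.3, -2.7]
gripper_width: 0.0432
```

Call:
arm_command(steps=[0, 0, 0, 0, 0, 0, 0, 0, 0, 0, 0, 0, 0, 0, 0, 0, 0, 0, 0, 0, 0, 0, 0, 0, 0, 0, 0, 0, 0, 0])

```text
time_s: 7.28
tool_pos: [0.4912, 0.2401, 0.0428]
tcp_rot: [-0.313, 3.126, -0.0]
wrist_force: [1.0, -0.2, -2.3]
gripper_width: 0.0436
```

```bash
python3 - <<'E'
from plant import *
from h import *
cv2.imwrite('pics/top4.png',read_camera('top'));cv2.imwrite('pics/scene4.png',read_camera('scene'))
t=cv2.imread('pics/top4.png')[120:280,90:290];s=cv2.imread('pics/scene4.png')[190:350,380:580]
cv2.imwrite('pics/c4.png',cv2.resize(np.hstack([t,s]),(800,320),interpolation=cv2.INTER_CUBIC))
o=get_obs();print(o['time_s'],o['tool_pos'],o['gripper_width'],o['wrist_force'])
E
```

```text
7.375 [0.49119826 0.24009105 0.04282636] 0.043534535291626264 [ 0.2012759   0.54226041 -2.59700256]
```

View pics/c4.png

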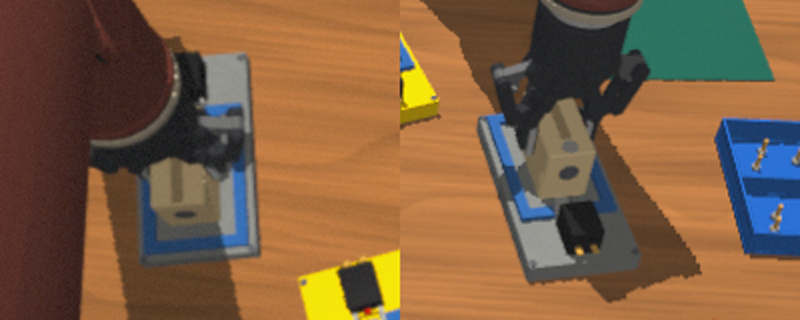

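The housing is inside the rim, but the wrist still carries its weight (-2.6 N), so it isn't touching yet. I'll go down in fractions of a millimetre.

Call:
arm_command(steps=[0, 0, 0.0003, 0, 0, 0, 0, 0, 0.0006, 0, 0, 0, 0, 0, 0.0008, 0, 0, 0, 0, 0, 0.001, 0, 0, 0, 0, 0, 0.001, 0, 0, 0])

```text
time_s: 8.0
tool_pos: [0.4912, 0.2401, 0.0421]
tcp_rot: [-0.313, 3.126, 0.0]
wrist_force: [-2.4, -1.6, 5.9]
gripper_width: 0.0433
```

Call:
arm_command(steps=[0, 0, 0.0003, 0, 0, 0, 0, 0, 0.0006, 0, 0, 0, 0, 0, 0.0008, 0, 0, 0, 0, 0, 0.001, 0, 0, 0, 0, 0, 0.001, 0, 0, 0])

```text
time_s: 8.62
tool_pos: [0.4912, 0.2401, 0.0421]
tcp_rot: [-0.313, 3.126, 0.001]
wrist_force: [-6.1, -3.4, 14.7]
gripper_width: 0.0438
```

Contact at 0.0421 m, with a light press. Releasing.

Call:
arm_command(steps=[0, 0, 0, 0, 0, 0, 0, 0, 0, 0, 0, 0, 0, 0, 0, 0, 0, 0, 0, 0, 0, 0, 0, 0, 0, 0, 0, 0, 0, 0], claw=0.08)

```text
time_s: 9.25
tool_pos: [0.4912, 0.2401, 0.0421]
tcp_rot: [-0.313, 3.126, 0.001]
wrist_force: [0.6, 0.1, 0.2]
gripper_width: 0.0801
```

```bash
python3 - <<'E'
from plant import *
from h import *
cv2.imwrite('pics/w5.png',read_camera('wrist'))
o=get_obs();print(o['time_s'],o['tool_pos'],o['gripper_width'],o['wrist_force'])
E
```

```text
9.3 [0.49118958 0.24008025 0.04209249] 0.0801203939211186 [ 0.27047073 -0.03625829  0.10143514]
```

View pics/w5.png

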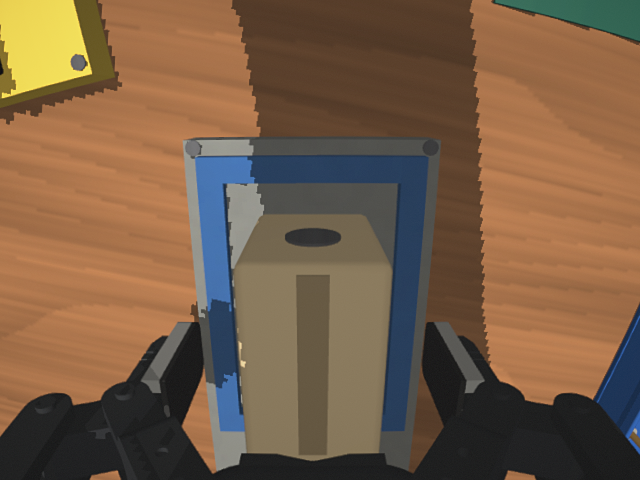

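The wrist view shows the fingers open and clear, at about x=190 and x=435. The housing stands inside the rim, parallel to it. Retreating straight up.

Call:
arm_command(steps=[0, 0, -0.02, 0, 0, 0, 0, 0, -0.06, 0, 0, 0, 0, 0, -0.11, 0, 0, 0, 0, 0, -0.16, 0, 0, 0, 0, 0, -0.2, 0, 0, 0])

```text
time_s: 9.93
tool_pos: [0.4914, 0.24, 0.2444]
tcp_rot: [-0.313, 3.124, 0.002]
wrist_force: [0.8, 0.1, -0.1]
gripper_width: 0.0797
```

Call:
arm_command(steps=[0.02, 0.05, 0, 0, 0, 0, 0.04, 0.1, 0, 0, 0, 0, 0.05, 0.15, 0, 0, 0, 0, 0.06, 0.2, 0, 0, 0, 0, 0.06, 0.22, 0, 0, 0, 0])

```text
time_s: 10.55
tool_pos: [0.3864, 0.4468, 0.2442]
tcp_rot: [-0.32, 3.125, 0.003]
wrist_force: [-0.3, -0.3, -0.8]
gripper_width: 0.0804
```

```bash
python3 - <<'E'
from plant import *
from h import *
cv2.imwrite('pics/top6.png',read_camera('top'));cv2.imwrite('pics/scene6.png',read_camera('scene'))
t=cv2.imread('pics/top6.png');s=cv2.imread('pics/scene6.png')
a=np.hstack([t[130:270,120:260],s[220:360,390:530]])
cv2.imwrite('pics/c6.png',cv2.resize(a,(800,400),interpolation=cv2.INTER_CUBIC))
cv2.imwrite('pics/d6.png',cv2.resize(np.hstack([t,s]),(800,300)))
o=get_obs();print(o['time_s'],o['tool_pos'],o['gripper_width'],o['wrist_force'])
# housing yaw and position (z top = .08)
for n,im,(x,y,w,h) in(('top',t,(140,140,90,120)),('scene',s,(410,225,100,110))):
    c=get_calibration(n);m=beige(im);v=cv2.cvtColor(im,cv2.COLOR_BGR2HSV)[...,2]
    mm=np.zeros_like(m);mm[y:y+h,x:x+w]=m[y:y+h,x:x+w];mm[v<185]=0
    mm=cv2.morphologyEx(mm,cv2.MORPH_CLOSE,np.ones((9,9)));mm=cv2.morphologyEx(mm,cv2.MORPH_OPEN,np.ones((3,3)))
    cs,_=cv2.findContours(mm,0,cv2.CHAIN_APPROX_NONE)
    if cs:
        k=max(cs,key=cv2.contourArea);P=toz(c,k[:,0],.08)[:,:2].astype(np.float32)*1000;print(n,cv2.minAreaRect(P))
E
```

```text
10.65 [0.38768474 0.44567446 0.24395889] 0.07978945426796881 [-0.46234747 -1.03756434  0.59577846]
top ((490.55462646484375, 239.1300048828125), (82.09165954589844, 41.834102630615234), 10.917465209960938)
scene ((491.54046630859375, 240.65057373046875), (84.3471908569336, 42.969608306884766), 11.475489616394043)
```

View pics/c6.png

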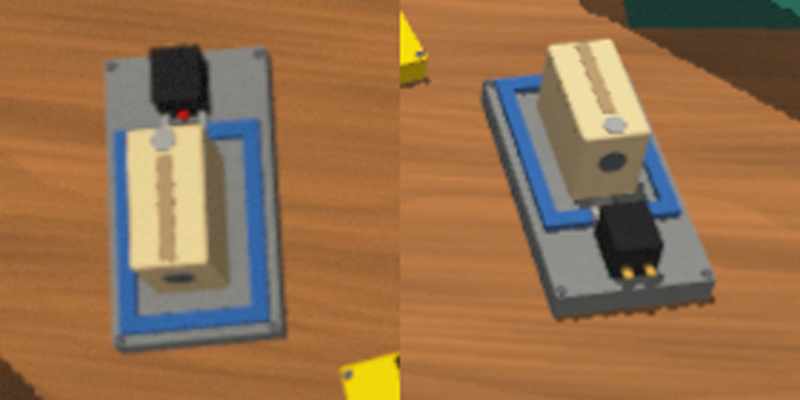

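View pics/d6.png

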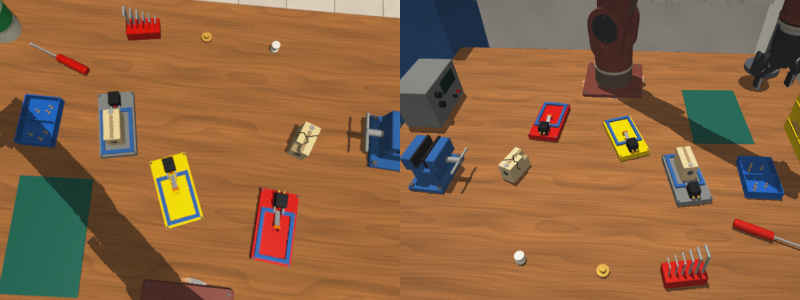

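Both views show the housing upright and central in the grey nest's pocket, with its yaw at 10.9–11.5° against the nest's 11.4°. The lever is hidden underneath it, and the cracked housing hasn't moved. Handing in.

```bash
python3 - <<'E'
from plant import *
print(sign_off())
E
```

```text
the job is handed in; nothing more can be done
None
```

I set the sound housing down in the grey nest's pocket, released it and handed the job in at about 10.7 s. I gripped it across its 44 mm width and lowered it to a light touch of about 15 N. I then opened the fingers and moved the arm clear.

- **Position:** in both fixed views the housing's centre is within about 1 mm of the first pocket estimate. The wrist view put the pocket about 1.7 mm further along its length. The pocket leaves 12 mm of room on every side.
- **Alignment:** the housing's yaw measured 10.9° from the top camera and 11.5° from the scene camera, against 11.4° for the nest.
- **Flat on the floor:** contact came at the height expected for standing flat. The top face also measured close to full size (84 × 43 mm scene, 82 × 42 mm top) at the expected 80 mm height.
- **Lever:** I could not see it directly because the housing covers it. That it is fully down follows from the housing standing flat in the pocket.
- **Cracked housing:** never approached, and it appears unmoved in the final views.

One early measurement failed: the first top-camera fit of the housing was wrong (20 mm wide). I used the scene and wrist cameras for the grasp instead, and they agreed to about 2 mm.

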